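# Index the plate loader to the reader and hold its lock pin home

### The arm

A 6-joint arm with a two-finger parallel gripper is mounted at the origin on the work surface. World frame = base frame: x ahead of the robot, y to its left, z up, the work surface at z = 0. Lengths are in m, angles in rad, forces in N, time in s.
With the tool pointing down it reaches from about 0.35 to 0.975 m from the base axis. Payload 4.9 kg.
Tool frame: the origin (TCP) lies at the very end of the fingers, on their centre line; the grasp point (between the pads) lies 19 mm behind it; z points along the fingers, y is the direction in which the jaws open and shut (so a half turn about z gives the same grasp; the last joint's range is limited). The gripper opens to 85 mm and grips with 20 to 120 N. Pads are 22 mm wide; open, the fingers measure 114 mm over their backs; the gripper's body (76 mm by 85 mm) begins 54 mm behind the grasp point. The pads swing forward as they close: fully open they stand 13 mm farther back than shut.
Start: joints at [1.183, 0.053, 1.613, -0, 1.476, -0.119], TCP at [0.166, 0.603, 0.231] pointing down, gripper open.
Joint ranges: [-3.01, 3.01], [-1.01, 2.22], [0.06, 2.58], [-1.02, 4.17], [0.09, 2.62], [-3.14, 3.14]. Speed limits (rad/s): [2.57, 2.57, 3.14, 3.14, 3.14, 3.14].

### API

Orientations are given as a unit quaternion [w, x, y, z].
In Python, from plant import state, eyes, job_done gives the robot as it stands.
- The arm moves only by the tool apply_moves, never from a script. Its argument "commands" is a list of rows, each an object with "linear": the shift along the tool's x, y, z in m, a list of three; "delta_rot": the turn, a rotation vector about the tool's x, y, z in degrees, a list of three; "fingers": the closure in counts, from 0 (fully open) to 255 (shut). In form: [{"linear": [x, y, z], "delta_rot": [wx, wy, wz], "fingers": fingers}, ...]. A call has exactly 8 rows; each row is the pose to reach, as a shift and turn from the pose commanded when the call began, along the tool's axes at that moment; what a row does not reach only later rows make up. A row lasts 1/10 s, in which the tool goes at most 50 mm and 8.59 degrees, less where a joint would pass 70% of its speed; a pose out of reach is approached as far as the arm can. A call with a gripper value outside its range is refused whole. The fingers move at their own pace and stop on an object; the grip force is fixed at half the most. Time passes only in rows, so rows that repeat a pose let the fingers close, or fill a call up. It gives the time, the measured TCP pose, the force and the opening at its end, in the units of the state.
- state(): the state, without advancing time (a new reading comes with each control period).
- eyes.grab_frame(name): name is "side" or "top"; returns the picture (400x640x3 uint8, red, green, blue); there is no depth.
- eyes.camera_params(name): a dict with "fx", "fy", "cx", "cy" (pixels), "k1" (the pictures are not rectified: a ray, as slopes to the right and down, at radius r is drawn at 1 + k1 r^2 times it, then the intrinsics apply), "position" and "rotation" of the camera in the world. Camera axes: x right, y down, z forward; pixel columns grow to the right and rows downward; lengths in m; the calibration is good to about 2 mm. A picture is of the moment at which its call begins. camera_params takes no time and is no camera call.
- job_done(): hands the job in, once; it reports no verdict.
The state is a dict: "time": time; "joint_pos": joint angles; "joint_vel": joint speeds; "joint_efforts": joint torques, N m; "tool_pos": TCP position; "tool_rot": TCP orientation; "contact_force": force on the tool from outside, world axes, zero at the start; "ft_torque": the same for the moment, N m; "gripper_width": opening from 0.0 (shut) to 1.0 (fully open).
Only numpy, scipy, OpenCV 4.12 (cv2) and the standard library are available. Lean on these libraries where they do the work, as an engineer would, in place of code of your own. Each camera call takes 0.05 s, during which the arm holds its last target.

### The job

Turn the loader's turntable (the upright post is its handle) until it clicks into its detent, with the microplate facing straight at the mouth of the white reader. Then pull up the spring-loaded lock knob, slide the plate carriage one hole further towards the reader, and let the pin drop fully home in that next hole. Finish while still holding the knob, gripped or pressed down with the pin home, and do not disturb the bottle or tip box beside the loader.

Things in the scene. Friction and masses are not known exactly. Their poses are not given: they have to be found in the camera images.
- dock: Fixed grey base plate of the loader, 300 x 320 x 15 mm; origin on the bench top on the turntable's axis, z up, x pointing at the reader. The low white reader (200 deep, 240 wide, 122 mm high) is fixed to it: front face at x = 152 mm, with a mouth 120 mm wide between heights 50 and 100 mm. A spring roller (the detent) stands at the turntable's rim on the +y side.
- turntable (a joint): Angle of the aluminium turntable (radius 125 mm) about the dock's z, rad, counter-clockwise from above positive. 0 = in the detent, carriage pointing at the reader; starts at -0.9 to -0.45; travel -1.1 to 0.35. Under 2 N at the post turns it, but from about -0.13 to -0.065 a rim stud must be pushed past the roller (about 7 N at the post); then it clicks to 0 within 0.02 and stays.
- post_top (a point): Top centre of the upright black post for turning the turntable: 18 mm diameter, bare from 42 to 120 mm above the bench, 105 mm from the turntable's axis on its -y side (at joint 0: dock x 0, y -105 mm), 46 mm clear of the carriage. Moves with the turntable; its axes are the turntable's (x along the rail towards the plate end).
- knob: Black lock knob, 26 mm diameter, 30 mm tall, on the pin, on the carriage behind the plate. Origin on the knob's axis 92 mm below the knob's underside (bench height when the pin is home); x along the rail to the plate end, z up. Under it: bridge 68 mm above the bench, collar (20 mm wide) to 88 mm. The plate nest starts 70 mm ahead of the axis, 95 mm wide, top 86 mm high.
- knob_top (a point): Top centre of the lock knob, 122 mm above the bench with the pin home. Lies on the rail's centre line, 80 mm behind the turntable's axis with the carriage in its starting hole.
- plunger (a joint): Lift of the lock pin and knob, m: 0 = pin fully home, 0.020 = fully up. A spring pushes it down with 3 N when home, 6 N fully up. The 10 mm round-tipped pin goes 12 mm deep into 13 mm square holes; lifted more than 0.012 it frees the carriage. Let down between holes it rests on the strip at 0.012.
- carriage (a joint): Travel of the carriage along the rail, m, positive towards the plate end. 0 = starting hole, 0.040 = next hole towards the reader; further holes at -0.040 and 0.080. With the pin home it has 1.5 mm of play either way; with the pin up 1 to 2 N slides it and it stays where it is left. Travel -0.042 to 0.082.
- bottle: Bystander: white plastic bottle, 64 mm diameter, 130 mm tall, origin under its centre, to the left of the loader.
- tipbox: Bystander: closed grey tip box 120 x 85 x 55 mm, origin under its centre, to the right of the loader.

How it is judged:
On the way, in this order (a step that is already met when the one before it is completed fails the run):
1. the turntable rests in its detent, facing the reader (value of joint turntable between -0.05 and 0.05 rad), for 0.2 s.
2. the lock pin is pulled clear of its hole (value of joint plunger above 0.0115 m), for 0.1 s.
3. the carriage is one hole further on and the pin is home in it (value of joint carriage between 0.0365 and 0.0435 m and value of joint plunger below 0.003 m), for 0.2 s.
At the end, for the whole second after the job is handed in: The turntable is in its detent (within 0.05 rad), the carriage is in the next hole (0.040 m within 3.5 mm), the pin is home (lift under 3 mm) and the fingers hold or press the knob with more than 2 N (all of step 1 and all of step 3 and contact force between the fingers and knob above 2 N); the arm keeps its last pose, push and grip.
It fails at once if a bystander is disturbed (moved more than 40 mm) (distance of any of bottle, tipbox from where it was at the start of the episode above 0.04 m).
It fails at once if the carriage is slid while the turntable is out of its detent ((value of joint carriage above 0.01 m or value of joint carriage below -0.01 m) and (value of joint turntable above 0.12 rad or value of joint turntable below -0.12 rad)).
It also fails if it takes over 48 s, if anything falls off the work surface, if the arm or the gripper's body presses on something with over 40 N, if the wrist force passes 120 N, or if a joint passes its speed limit or range.

## Working session

There is one attempt and no reset: what is moved stays moved. The work goes in short steps, Python scripts to look and compute and a tool call to move; the robot and the scene stay as the last step left them, time stands still between calls to the robot, and variables do not carry over. Pictures are saved under pics/ and viewed, and the job is handed in when it is done.

Besides the shell and the picture viewer there is one more tool, called after "Emit:" in YAML: its name, and indented under it one key for each argument. apply_moves: Moves the arm, as the interface text tells. Its arguments: {"type":"object","properties":{"commands":{"type":"array","items":{"type":"object","properties":{"linear":{"type":"array","items":{"type":"number"}},"delta_rot":{"type":"array","items":{"type":"number"}},"fingers":{"type":"number"}}}}},"required":["commands"]}

```bash
ls; mkdir -p pics; python3 - <<'E'
from plant import state, eyes
import cv2
print(state())
for n in("side","top"):
    im=eyes.grab_frame(n); cv2.imwrite(f"pics/{n}0.png",im[:,:,::-1]); print(eyes.camera_params(n))
E
```

```text
pics
{'time': 0.0, 'joint_pos': array([ 1.18300270e+00,  5.33673901e-02,  1.61428607e+00,  7.85867500e-07,
        1.47599690e+00, -1.18987684e-01]), 'joint_vel': array([-0.00155666, -0.00046184,  0.00164969, -0.00068802,  0.00049192,
       -0.00129926]), 'joint_efforts': array([-6.26243855e-04, -3.93680012e+01, -3.70179248e+01, -1.15987314e-04,
        7.08090258e-03,  2.49888609e-05]), 'tool_pos': array([0.16574407, 0.60198069, 0.23006123]), 'tool_rot': array([-2.58299621e-04,  1.33998658e-01,  9.90980979e-01, -9.95902012e-04]), 'contact_force': array([-0.82994142,  0.75512991,  0.42714106]), 'ft_torque': array([ 0.00159701, -0.01979665, -0.02029343]), 'gripper_width': 1.0009723940550752}
{'fx': 481.2589456784402, 'fy': 481.2589456784402, 'cx': 312.5561166712793, 'cy': 205.5755404557422, 'k1': 0.00048119228149964317, 'position': array([ 0.15757058, -0.63614217,  0.85348518]), 'rotation': array([-0.3760428 ,  0.88518523, -0.25140465,  0.10878704])}
{'fx': 433.6934347501389, 'fy': 433.6934347501389, 'cx': 324.2455193081421, 'cy': 202.28576971470554, 'k1': -0.08571929175390507, 'position': array([0.52206619, 0.01871958, 1.14425567]), 'rotation': array([ 0.0194643 , -0.70149879,  0.71230118, -0.0121494 ])}
```

View pics/side0.png

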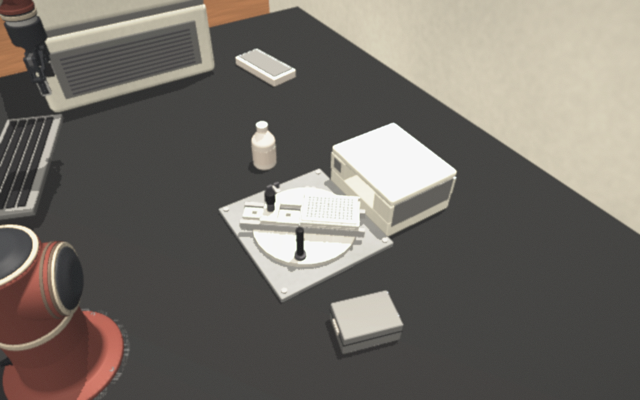

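View pics/top0.png

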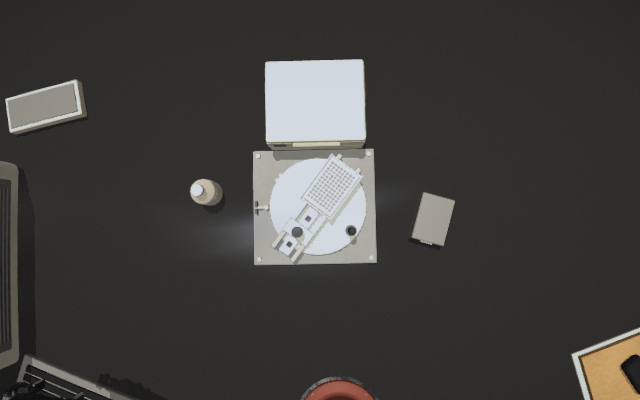

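```bash
cat > h.py <<'E'
import numpy as np, cv2
from scipy.spatial.transform import Rotation as R
from plant import state, eyes
def cam(n):
    p=eyes.camera_params(n); q=p['rotation']; M=R.from_quat([q[1],q[2],q[3],q[0]]).as_matrix()
    return p,M
def ray(n,u,v):
    p,M=cam(n); x=(u-p['cx'])/p['fx'];y=(v-p['cy'])/p['fy'];a,b=x,y
    for _ in range(20):
        s=1+p['k1']*(a*a+b*b); a,b=x/s,y/s
    return np.array(p['position']),M@np.array([a,b,1.])
def onz(n,u,v,z):
    o,d=ray(n,u,v); return o+d*(z-o[2])/d[2]
def proj(n,P):
    p,M=cam(n); c=M.T@(np.array(P)-p['position']); a,b=c[:2]/c[2]; s=1+p['k1']*(a*a+b*b)
    return np.array([p['fx']*a*s+p['cx'],p['fy']*b*s+p['cy']])
def tri(u1,u2):
    o1,d1=ray('top',*u1);o2,d2=ray('side',*u2)
    A=np.stack([d1,-d2],1); t=np.linalg.lstsq(A,o2-o1,rcond=None)[0]
    a,b=o1+d1*t[0],o2+d2*t[1]; return (a+b)/2,np.linalg.norm(a-b)
E
python3 - <<'E'
from h import *
im=cv2.imread('pics/top0.png')
for c in [(253,150),(375,150),(377,263),(254,265)]: print(c,onz('top',*c,.015))
s=cv2.imread('pics/side0.png')
cv2.imwrite('pics/topc.png',cv2.resize(im[50:275,240:390],None,fx=2.6*1,fy=2.6,interpolation=2))
cv2.imwrite('pics/sidec.png',cv2.resize(s[120:300,215:465],None,fx=3.2,fy=3.2,interpolation=2))
E
```

```text
(253, 150) [0.71347989 0.21565712 0.015     ]
(375, 150) [ 0.7079221  -0.10520139  0.015     ]
(377, 263) [ 0.41288543 -0.10447451  0.015     ]
(254, 265) [0.41201519 0.21545208 0.015     ]
```

View pics/topc.png

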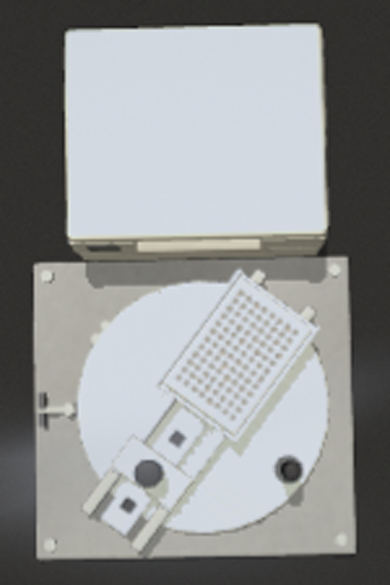

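View pics/sidec.png

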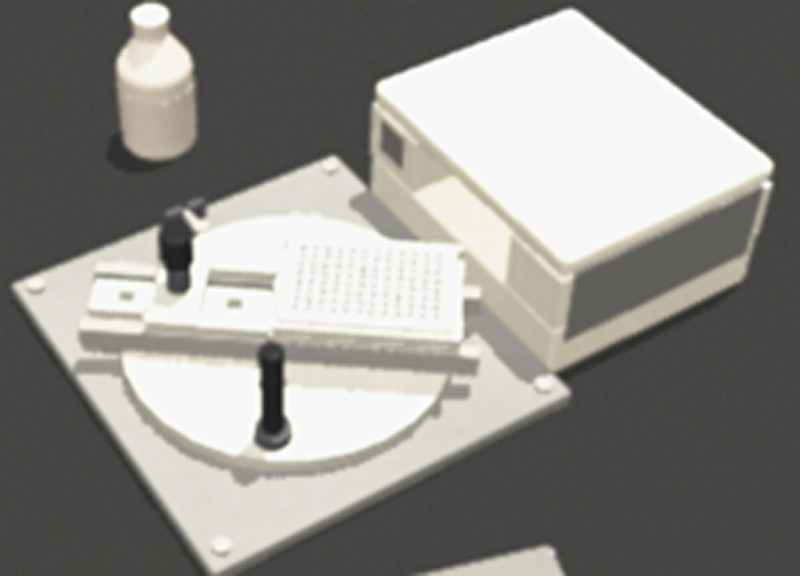

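```bash
python3 - <<'E'
from h import *
im=cv2.imread('pics/top0.png'); g=cv2.cvtColor(im,cv2.COLOR_BGR2GRAY)
# plate edges
plate=((g>90)).astype(np.uint8)
n,l,st,ce=cv2.connectedComponentsWithStats(plate)
for i in range(1,n):
    if st[i,4]>300: print(st[i])
def edge(fixed,rng,axis):
    pts=[]
    for k in rng:
        seg=(g[k,fixed[0]:fixed[1]] if axis==0 else g[fixed[0]:fixed[1],k]).astype(float)
        d=np.abs(np.diff(seg)); j=d.argmax(); w=d[max(0,j-1):j+2]; jj=(w*np.arange(max(0,j-1),max(0,j-1)+len(w))).sum()/w.sum()
        c=fixed[0]+jj+.5
        pts.append(onz('top',*( (c,k) if axis==0 else (k,c)),.015)[:2])
    return np.array(pts)
for nm,(f,r,a) in dict(left=((247,258),range(165,255),0),right=((370,384),range(165,255),0),bot=((258,270),range(262,370),1)).items():
    p=edge(f,r,a); vx,vy,x,y=cv2.fitLine(p.astype(np.float32),cv2.DIST_HUBER,0,.01,.01).ravel()
    print(nm,np.degrees(np.arctan2(vy,vx)),x,y)
# dark blobs on disc
m=(g<90).astype(np.uint8)[150:262,262:368]
n,l,st,ce=cv2.connectedComponentsWithStats(m)
for i in range(1,n):
    if st[i,4]>8: print('dark',st[i]+[262,150,0,0,0],ce[i]+[262,150])
s=cv2.imread('pics/side0.png'); gs=cv2.cvtColor(s,cv2.COLOR_BGR2GRAY)
m=(gs<80).astype(np.uint8)[180:270,235:370]
n,l,st,ce=cv2.connectedComponentsWithStats(m)
for i in range(1,n):
    if st[i,4]>8: print('darks',st[i]+[235,180,0,0,0],ce[i]+[235,180])
E
```

```text
[  249    59   128   206 22785]
[   5   79   81   55 2883]
[  0 161  18  38 395]
[190 179  32  26 647]
[ 412  192   43   54 1610]
[571 327  69  73 654]
[ 581  335   59   65 2446]
[ 18 356 112  44 845]
[306 381  66  19 647]
left 0.4939099 0.52835333 0.21639907
right 0.34388402 0.5634626 -0.10162241
bot -89.6882 0.4137404 0.0835343
dark [262 150  34   1  34] [278.5 150. ]
dark [348 227   8   8  52] [351.28846154 230.61538462]
dark [294 230   8   7  16] [298.125  234.0625]
darks [235 180  52  31 706] [255.59206799 189.66572238]
darks [296 228   8  28 179] [299.49162011 241.31843575]
darks [235 236  24  34 418] [242.56220096 257.97129187]
darks [296 257   8   3  10] [299.  258.4]
darks [348 258  22  12 143] [361.61538462 265.46153846]
```

```bash
python3 - <<'E'
from h import *
im=cv2.imread('pics/top0.png'); g=cv2.cvtColor(im,cv2.COLOR_BGR2GRAY)
c=onz('top',317.9,206.4,.038); print('disc',c, onz('top',317.9,206.4,.03))
p=onz('top',351,230.4,.120); k=onz('top',297.1,232,.122); print(p,k)
# side: post top ~ ((271,345)/3.2+ (215,120)); knob (178,215)
print('side post',onz('side',215+271/3.2,120+350/3.2,.12),'knob',onz('side',215+178/3.2,120+220/3.2,.122))
for D in (c[:2],np.array([.5637,.0574])):
  for q in(p,k):
    d=q[:2]-D; print(np.hypot(*d),np.degrees(np.arctan2(d[1],d[0])))
print(onz('top',201,190,.12),onz('side',263,168,.0))
E
```

```text
disc [0.56138952 0.04615042 0.038     ] [0.56167389 0.04634879 0.03      ]
[ 0.50066016 -0.03309673  0.12      ] [0.49881855 0.09394948 0.122     ]
side post [ 0.50053814 -0.03675996  0.12      ] knob [0.50800041 0.10514977 0.122     ]
0.09984069949041402 -127.46397856089693
0.07873929372844102 142.62315434277846
0.11028907118750418 -124.86098940765496
0.07446788955336063 150.60625861688354
[0.60195604 0.32324723 0.12      ] [5.89269365e-01 3.16113181e-01 1.11022302e-16]
```

```bash
python3 - <<'E'
from h import *
im=cv2.imread('pics/top0.png')
s=cv2.imread('pics/side0.png')
a=cv2.resize(im[212:252,280:370],None,fx=8,fy=8,interpolation=cv2.INTER_NEAREST)
b=cv2.resize(s[180:270,255:315],None,fx=6.5,fy=6.5,interpolation=cv2.INTER_NEAREST)
cv2.imwrite('pics/a.png',a);cv2.imwrite('pics/b.png',b)
print('reader',onz('top',265.5,61,.122),onz('top',364,61,.122),onz('top',267,143,.122),onz('top',366,141,.122))
E
```

```text
reader [0.91299118 0.16623298 0.122     ] [ 0.90812405 -0.07225136  0.122     ] [0.71152184 0.16334238 0.122     ] [ 0.71221851 -0.07253251  0.122     ]
```

View pics/a.png

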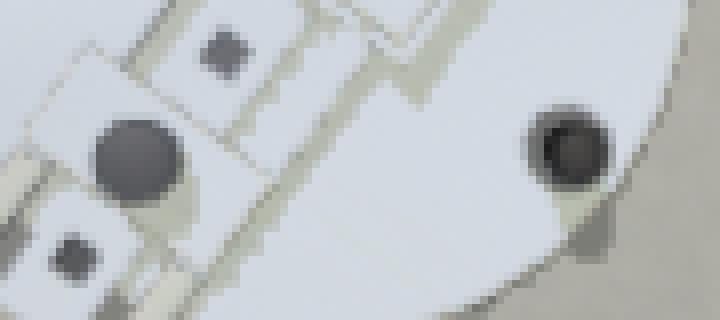

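View pics/b.png

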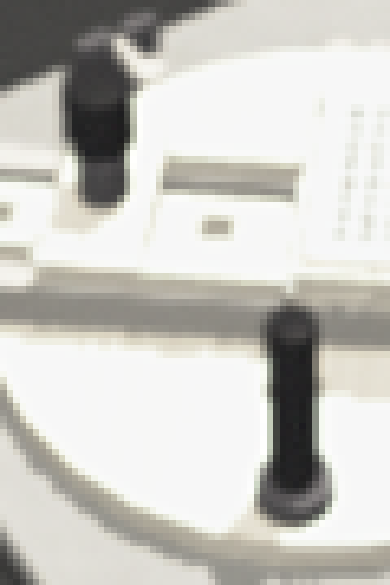

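```bash
python3 - <<'E'
from h import *
D=np.array([.5605,.0463])
p=onz('top',351.6,230.6,.120); k=onz('top',296.7,231.6,.122)
print(p,k,onz('side',299.5,230,.12),onz('side',269.8,192.8,.122))
print(tri((351.6,230.6),(299.5,230)),tri((296.7,231.6),(269.8,192.8)))
for q in(p,k):
    d=q[:2]-D; print(np.hypot(*d),np.degrees(np.arctan2(d[1],d[0])))
for th in (-38,-37,-36,-35):
  t=np.radians(th);c,s_=np.cos(t),np.sin(t)
  print(th,D+105e-3*np.array([s_,-c]),D-80e-3*np.array([c,s_]))
E
```

```text
[ 0.50016735 -0.03450303  0.12      ] [0.49977287 0.09488082 0.122     ] [ 0.49929151 -0.0380936   0.12      ] [0.49995451 0.09407129 0.122     ]
(array([ 0.50052447, -0.03493297,  0.11641908]), np.float64(0.0009950711495042017)) (array([0.49999812, 0.09479736, 0.12141353]), np.float64(0.0005389540681629667))
0.10084224316156301 -126.7473447809484
0.07776811875925706 141.34070446712454
-38 [ 0.49585555 -0.03644113] [0.49745914 0.09555292]
-37 [ 0.49730942 -0.03755673] [0.49660916 0.0944452 ]
-36 [ 0.49878255 -0.03864678] [0.49577864 0.09332282]
-35 [ 0.50027447 -0.03971096] [0.49496784 0.09218611]
```

```bash
cat >> h.py <<'E'
def go(x,y,z,yaw):
    """shift/turn from the present pose to TCP xyz, tool down, tool y at world yaw deg"""
    s=state(); q=s['tool_rot']; Rt=R.from_quat([q[1],q[2],q[3],q[0]])
    a=np.radians(yaw); Y=np.array([np.cos(a),np.sin(a),0]);Z=np.array([0,0,-1.]);X=np.cross(Y,Z)
    Rg=R.from_matrix(np.stack([X,Y,Z],1))
    print('lin',np.round(Rt.inv().apply(np.array([x,y,z])-s['tool_pos']),4),'rot',np.round((Rt.inv()*Rg).as_rotvec(degrees=True),2))
def st():
    s=state(); q=s['tool_rot']; Y=R.from_quat([q[1],q[2],q[3],q[0]]).as_matrix()[:,1]
    print('t',round(s['time'],2),'pos',np.round(s['tool_pos'],4),'yaw',np.round(np.degrees(np.arctan2(Y[1],Y[0])),2),'F',np.round(s['contact_force'],1),'w',round(s['gripper_width'],3),'q',np.round(s['joint_pos'],2))
E
python3 -c "
from h import *
st();go(.34,.27,.23,18);go(.5,-.036,.2,-37.5)"
```

```text
t 0.1 pos [0.1658 0.602  0.2302] yaw 74.6 F [-0.  -0.8 -0.2] w 1.004 q [ 1.18  0.05  1.61 -0.    1.48 -0.12]
lin [-0.2562 -0.2738  0.0007] rot [-1.00e-01  4.00e-02  5.66e+01]
lin [-0.4917 -0.5263  0.0311] rot [-8.000e-02  9.000e-02  1.121e+02]
```

Emit:
apply_moves:
  commands:
    - {"linear":[-0.03,-0.032,0],"delta_rot":[0,0,7],"fingers":0}
    - {"linear":[-0.062,-0.066,0],"delta_rot":[0,0,14],"fingers":0}
    - {"linear":[-0.094,-0.1,0],"delta_rot":[0,0,21.5],"fingers":0}
    - {"linear":[-0.126,-0.135,0],"delta_rot":[0,0,29],"fingers":0}
    - {"linear":[-0.158,-0.169,0],"delta_rot":[0,0,36],"fingers":0}
    - {"linear":[-0.19,-0.203,0],"delta_rot":[0,0,43],"fingers":0}
    - {"linear":[-0.222,-0.238,0],"delta_rot":[0,0,50],"fingers":0}
    - {"linear":[-0.254,-0.272,0],"delta_rot":[0,0,57],"fingers":0}

```text
time: 0.9
tool_pos: [0.3388, 0.271, 0.2309]
tool_rot: [0.0, 0.592, 0.806, -0.0]
contact_force: [1.0, 1.3, 0.7]
gripper_width: 1.001
```

```bash
python3 -c "
from h import *
st();go(.5,-.036,.2,-37.5)"
```

```text
t 0.9 pos [0.3388 0.271  0.2309] yaw 17.34 F [1.  1.3 0.7] w 1.001 q [ 0.5  -0.43  2.04 -0.    1.54  0.2 ]
lin [-0.3411  0.0624  0.0309] rot [-0.000e+00  1.000e-02  5.484e+01]
```

Emit:
apply_moves:
  commands:
    - {"linear":[-0.045,0.008,0.004],"delta_rot":[0,0,7],"fingers":0}
    - {"linear":[-0.09,0.016,0.008],"delta_rot":[0,0,14],"fingers":0}
    - {"linear":[-0.138,0.025,0.012],"delta_rot":[0,0,22],"fingers":0}
    - {"linear":[-0.186,0.034,0.016],"delta_rot":[0,0,30],"fingers":0}
    - {"linear":[-0.232,0.042,0.02],"delta_rot":[0,0,38],"fingers":0}
    - {"linear":[-0.278,0.051,0.025],"delta_rot":[0,0,46],"fingers":0}
    - {"linear":[-0.32,0.058,0.031],"delta_rot":[0,0,53],"fingers":0}
    - {"linear":[-0.341,0.0624,0.031],"delta_rot":[0,0,54.8],"fingers":0}

```text
time: 1.7
tool_pos: [0.5013, -0.0362, 0.1988]
tool_rot: [-0.0, 0.897, 0.442, -0.001]
contact_force: [-0.1, -0.0, 0.1]
gripper_width: 1.002
```

```bash
python3 - <<'E'
from h import *
st();go(.5,-.036,.07,-37.5)
a=eyes.grab_frame('side'); b=eyes.grab_frame('top')
cv2.imwrite('pics/c1.png',np.hstack([cv2.resize(a[150:290,210:370],(400,350)),cv2.resize(b[150:290,240:400],(400,350))])[:,:,::-1])
E
```

```text
t 1.7 pos [ 0.5013 -0.0362  0.1988] yaw -37.54 F [-0.1 -0.   0.1] w 1.002 q [-0.22 -0.22  1.93 -0.    1.44  0.44]
lin [-0.0004 -0.0009  0.1288] rot [-0.1   0.08 -0.04]
```

View pics/c1.png

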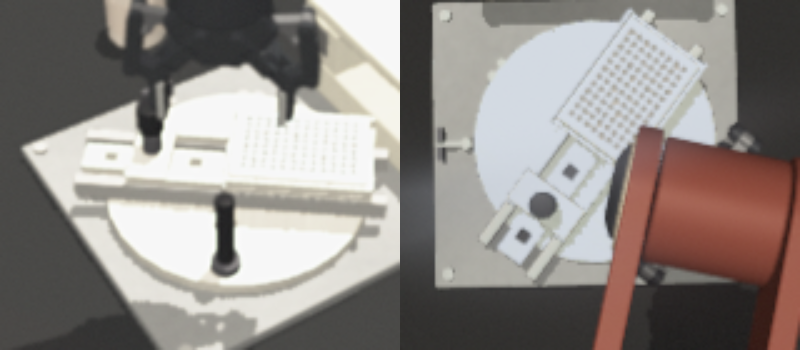

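Left half: the open fingers stand at (160,100) and (290,110), straddling the post top at (224,200) in column. Right half: the wrist hides the post. Descend and close.

Emit:
apply_moves:
  commands:
    - {"linear":[0,-0.001,0.04],"delta_rot":[0,0,0],"fingers":0}
    - {"linear":[0,-0.001,0.08],"delta_rot":[0,0,0],"fingers":0}
    - {"linear":[0,-0.001,0.11],"delta_rot":[0,0,0],"fingers":0}
    - {"linear":[0,-0.001,0.127],"delta_rot":[0,0,0],"fingers":0}
    - {"linear":[0,-0.001,0.127],"delta_rot":[0,0,0],"fingers":120}
    - {"linear":[0,-0.001,0.127],"delta_rot":[0,0,0],"fingers":180}
    - {"linear":[0,-0.001,0.127],"delta_rot":[0,0,0],"fingers":255}
    - {"linear":[0,-0.001,0.127],"delta_rot":[0,0,0],"fingers":255}

```text
time: 2.6
tool_pos: [0.5016, -0.0327, 0.0751]
tool_rot: [0.001, 0.896, 0.445, 0.001]
contact_force: [-0.5, 0.4, -0.9]
gripper_width: 0.331
```

```bash
python3 - <<'E'
from h import *
st()
a=eyes.grab_frame('side')
cv2.imwrite('pics/c2.png',cv2.resize(a[130:290,210:410],(800,600),interpolation=2)[:,:,::-1])
E
```

```text
t 2.6 pos [ 0.5016 -0.0327  0.0751] yaw -37.18 F [-0.5  0.4 -0.9] w 0.331 q [-0.21 -0.09  2.03  0.    1.2   0.44]
```

View pics/c2.png

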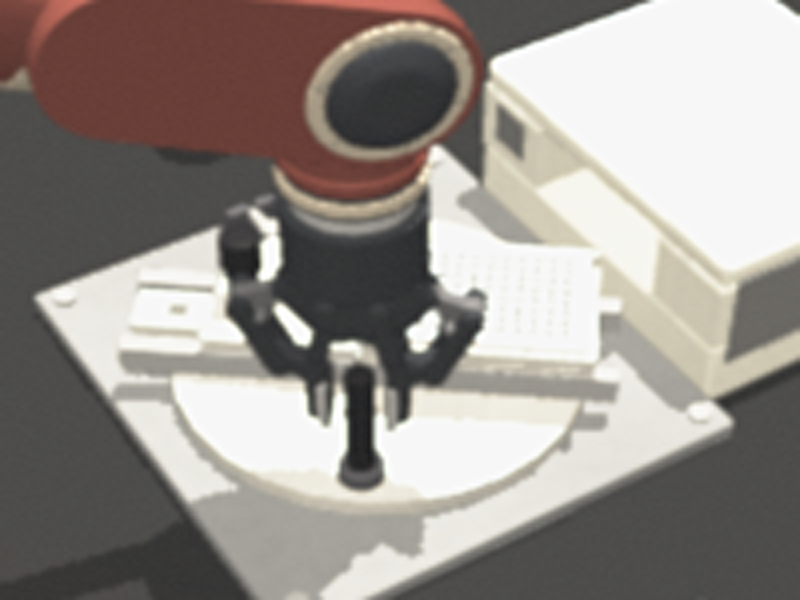

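Fingers at (320,400) and (398,400) straddle the post at (360,410); still closing.

Emit:
apply_moves:
  commands:
    - {"linear":[0,0,0],"delta_rot":[0,0,0],"fingers":255}
    - {"linear":[0,0,0],"delta_rot":[0,0,0],"fingers":255}
    - {"linear":[0,0,0],"delta_rot":[0,0,0],"fingers":255}
    - {"linear":[0,0,0],"delta_rot":[0,0,0],"fingers":255}
    - {"linear":[0,0,0],"delta_rot":[0,0,0],"fingers":255}
    - {"linear":[0,0,0],"delta_rot":[0,0,0],"fingers":255}
    - {"linear":[0,0,0],"delta_rot":[0,0,0],"fingers":255}
    - {"linear":[0,0,0],"delta_rot":[0,0,0],"fingers":255}

```text
time: 3.45
tool_pos: [0.5016, -0.033, 0.0751]
tool_rot: [0.001, 0.896, 0.445, 0.001]
contact_force: [-1.1, 0.3, 6.2]
gripper_width: 0.193
```

```bash
python3 - <<'E'
from h import *
st()
D=np.array([.562,.0465])
p=state()['tool_pos'][:2]; d=p-D; print(np.hypot(*d),np.degrees(np.arctan2(d[1],d[0]))+90)
for th in(-30,-22,-15,-10,-5,-3,-1,0):
    t=np.radians(th); x,y=D+.105*np.array([np.sin(t),-np.cos(t)]); print(th,x,y);go(x,y,.072,th)
E
```

```text
t 3.45 pos [ 0.5016 -0.033   0.0751] yaw -37.21 F [-1.1  0.3  6.2] w 0.193 q [-0.21 -0.09  2.03  0.    1.2   0.44]
0.09981493039584946 -37.20487135944069
-30 0.5095000000000001 -0.044432667397366066
lin [-0.0044  0.0132  0.0031] rot [ 0.15 -0.06 -7.21]
-22 0.5226663076913293 -0.050854304729512675
lin [-0.0015  0.0275  0.0032] rot [  0.15  -0.05 -15.21]
-15 0.5348240002642354 -0.05492221176035217
lin [0.0026 0.0397 0.0032] rot [  0.15  -0.04 -22.21]
-10 0.5437669413449724 -0.05690481406628184
lin [0.0064 0.048  0.0032] rot [  0.16  -0.04 -27.21]
-5 0.5528486470114959 -0.05810044329963328
lin [0.011  0.056  0.0032] rot [ 1.600e-01 -3.000e-02 -3.221e+01]
-3 0.556504724594491 -0.05835610114923025
lin [0.013  0.059  0.0033] rot [ 1.600e-01 -3.000e-02 -3.421e+01]
-1 0.5601674973240853 -0.058484007991421075
lin [0.0151 0.062  0.0033] rot [ 1.600e-01 -2.000e-02 -3.621e+01]
0 0.562 -0.058499999999999996
lin [0.0162 0.0635 0.0033] rot [ 1.600e-01 -2.000e-02 -3.721e+01]
```

```bash
python3 - <<'E'
from h import *
D=np.array([.562,.0465])
for th in(-33,-28,-23,-18,-13,-10,-7,-4,-2,0,):
    t=np.radians(th); x,y=D+.0998*np.array([np.sin(t),-np.cos(t)]); print(th,end=' ');go(x,y,.0751,th)
E
```

```text
-33 lin [0.0003 0.0073 0.    ] rot [ 0.14 -0.07 -4.21]
-28 lin [0.0013 0.016  0.    ] rot [ 0.15 -0.06 -9.21]
-23 lin [0.0031 0.0245 0.0001] rot [  0.15  -0.05 -14.21]
-18 lin [0.0056 0.0328 0.0001] rot [  0.15  -0.05 -19.21]
-13 lin [0.0088 0.0409 0.0001] rot [  0.15  -0.04 -24.21]
-10 lin [0.0111 0.0456 0.0001] rot [  0.16  -0.04 -27.21]
-7 lin [0.0136 0.0502 0.0001] rot [ 1.600e-01 -3.000e-02 -3.021e+01]
-4 lin [0.0163 0.0547 0.0002] rot [ 1.600e-01 -3.000e-02 -3.321e+01]
-2 lin [0.0183 0.0575 0.0002] rot [ 1.600e-01 -3.000e-02 -3.521e+01]
0 lin [0.0203 0.0603 0.0002] rot [ 1.600e-01 -2.000e-02 -3.721e+01]
```

Emit:
apply_moves:
  commands:
    - {"linear":[0.0003,0.0073,0],"delta_rot":[0,0,-4.2],"fingers":255}
    - {"linear":[0.0013,0.016,0],"delta_rot":[0,0,-9.2],"fingers":255}
    - {"linear":[0.0031,0.0245,0],"delta_rot":[0,0,-14.2],"fingers":255}
    - {"linear":[0.0056,0.0328,0],"delta_rot":[0,0,-19.2],"fingers":255}
    - {"linear":[0.0088,0.0409,0],"delta_rot":[0,0,-24.2],"fingers":255}
    - {"linear":[0.0111,0.0456,0],"delta_rot":[0,0,-27.2],"fingers":255}
    - {"linear":[0.0111,0.0456,0],"delta_rot":[0,0,-27.2],"fingers":255}
    - {"linear":[0.0111,0.0456,0],"delta_rot":[0,0,-27.2],"fingers":255}

```text
time: 4.25
tool_pos: [0.545, -0.0523, 0.0751]
tool_rot: [0.002, 0.766, 0.642, 0.001]
contact_force: [3.0, -2.2, 5.7]
gripper_width: 0.195
```

```bash
python3 - <<'E'
from h import *
st()
D=np.array([.562,.0465])
p=state()['tool_pos'][:2]; d=p-D; print(np.hypot(*d),np.degrees(np.arctan2(d[1],d[0]))+90)
for th in(-7,-4,-2,0,):
    t=np.radians(th); x,y=D+.0998*np.array([np.sin(t),-np.cos(t)]); print(th,end=' ');go(x,y,.0751,th)
a=eyes.grab_frame('top')
cv2.imwrite('pics/c3.png',cv2.resize(a[130:290,230:430],(800,600),interpolation=2)[:,:,::-1])
E
```

```text
t 4.25 pos [ 0.545  -0.0523  0.0751] yaw -10.08 F [ 3.  -2.2  5.7] w 0.195 q [-0.23  0.02  1.92 -0.    1.2  -0.06]
0.10025114505232113 -9.737424548606072
-7 lin [ 0.0006  0.0048 -0.    ] rot [ 0.22  0.06 -3.08]
-4 lin [0.001 0.01  0.   ] rot [ 0.21  0.07 -6.08]
-2 lin [0.0014 0.0134 0.    ] rot [ 0.21  0.07 -8.08]
0 lin [0.002  0.0169 0.    ] rot [  0.21   0.07 -10.08]
```

View pics/c3.png

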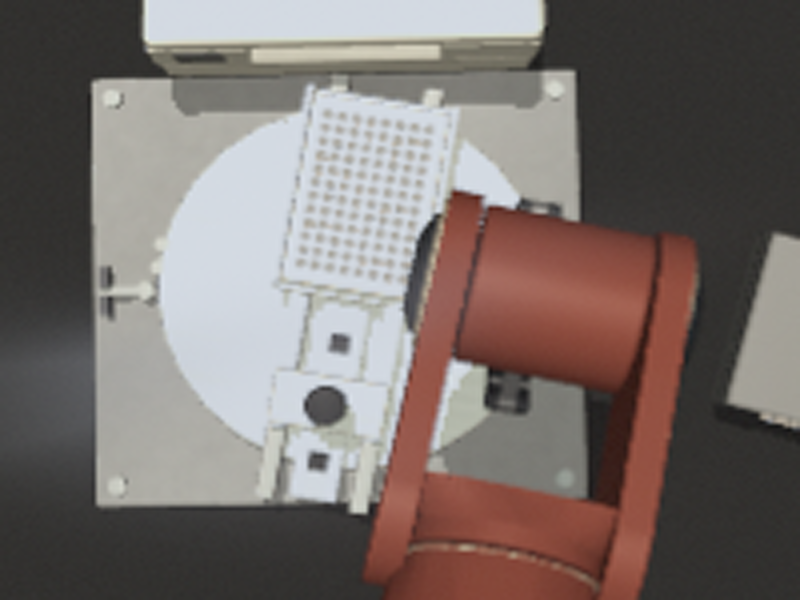

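The turntable followed: it is about -10°, the rim stud at (158,258) just short of the roller at (148,290). Push on through.

Emit:
apply_moves:
  commands:
    - {"linear":[0.0006,0.0048,0],"delta_rot":[0,0,-3],"fingers":255}
    - {"linear":[0.001,0.01,0],"delta_rot":[0,0,-6],"fingers":255}
    - {"linear":[0.0014,0.0134,0],"delta_rot":[0,0,-8],"fingers":255}
    - {"linear":[0.002,0.0165,0],"delta_rot":[0,0,-10],"fingers":255}
    - {"linear":[0.002,0.0165,0],"delta_rot":[0,0,-10],"fingers":255}
    - {"linear":[0.002,0.0165,0],"delta_rot":[0,0,-10],"fingers":255}
    - {"linear":[0.002,0.0165,0],"delta_rot":[0,0,-10],"fingers":255}
    - {"linear":[0.002,0.0165,0],"delta_rot":[0,0,-10],"fingers":255}

```text
time: 5.1
tool_pos: [0.5603, -0.0536, 0.0749]
tool_rot: [0.001, 0.707, 0.707, -0.001]
contact_force: [-2.5, -3.6, 7.4]
gripper_width: 0.191
```

```bash
python3 - <<'E'
from h import *
st()
D=np.array([.562,.0465])
p=state()['tool_pos'][:2]; d=p-D; print(np.hypot(*d),np.degrees(np.arctan2(d[1],d[0]))+90)
a=eyes.grab_frame('top')
cv2.imwrite('pics/c4.png',cv2.resize(a[130:290,230:430],(800,600),interpolation=2)[:,:,::-1])
E
```

```text
t 5.1 pos [ 0.5603 -0.0536  0.0749] yaw 0.01 F [-2.5 -3.6  7.4] w 0.191 q [-0.23  0.06  1.88 -0.    1.2  -0.23]
0.10007113233777751 -0.9750041661700806
```

View pics/c4.png

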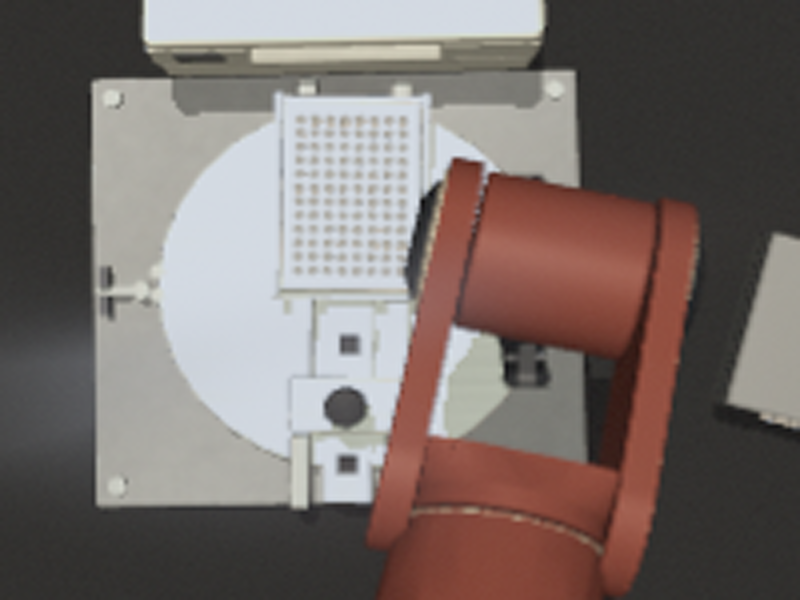

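Carriage points straight at the reader; the two studs sit around the roller at (145,290). Release.

Emit:
apply_moves:
  commands:
    - {"linear":[0,0,0],"delta_rot":[0,0,0],"fingers":150}
    - {"linear":[0,0,0],"delta_rot":[0,0,0],"fingers":80}
    - {"linear":[0,0,0],"delta_rot":[0,0,0],"fingers":0}
    - {"linear":[0,0,0],"delta_rot":[0,0,0],"fingers":0}
    - {"linear":[0,0,0],"delta_rot":[0,0,0],"fingers":0}
    - {"linear":[0,0,-0.03],"delta_rot":[0,0,0],"fingers":0}
    - {"linear":[0,0,-0.075],"delta_rot":[0,0,0],"fingers":0}
    - {"linear":[0,0,-0.125],"delta_rot":[0,0,0],"fingers":0}

```text
time: 5.95
tool_pos: [0.5587, -0.052, 0.1978]
tool_rot: [-0.002, 0.707, 0.707, -0.001]
contact_force: [1.2, 0.3, -0.5]
gripper_width: 1.0
```

```bash
python3 - <<'E'
from h import *
st()
a=eyes.grab_frame('top')
cv2.imwrite('pics/c5.png',cv2.resize(a[130:290,230:430],(800,640),interpolation=2)[:600,:,::-1])
g=cv2.cvtColor(a,cv2.COLOR_RGB2GRAY)
m=(g<130).astype(np.uint8)[222:258,300:330]
n,l,s,c=cv2.connectedComponentsWithStats(m)
for i in range(1,n):
    u=c[i]+[300,222]; print(s[i],u,onz('top',*u,.122))
go(.482,.0465,.19,0)
E
```

```text
t 5.95 pos [ 0.5587 -0.052   0.1978] yaw -0.0 F [ 1.2  0.3 -0.5] w 1.0 q [-0.23 -0.07  1.79  0.    1.42 -0.23]
[15  0  4  2  8] [316.5 222.5] [0.5205093  0.04791459 0.122     ]
[11 11 11 11 92] [315.94565217 238.16304348] [0.48370105 0.0497511  0.122     ]
[25 15  5 21 59] [327.76271186 249.88135593] [0.45579443 0.02237163 0.122     ]
[ 7 31  2  5  8] [307.375 255.   ] [0.4444559  0.07048081 0.122     ]
[15 30  4  4 16] [316.5 253.5] [0.44768201 0.04897055 0.122     ]
lin [ 0.0997 -0.0823  0.0184] rot [0.77 0.17 0.01]
```

View pics/c5.png

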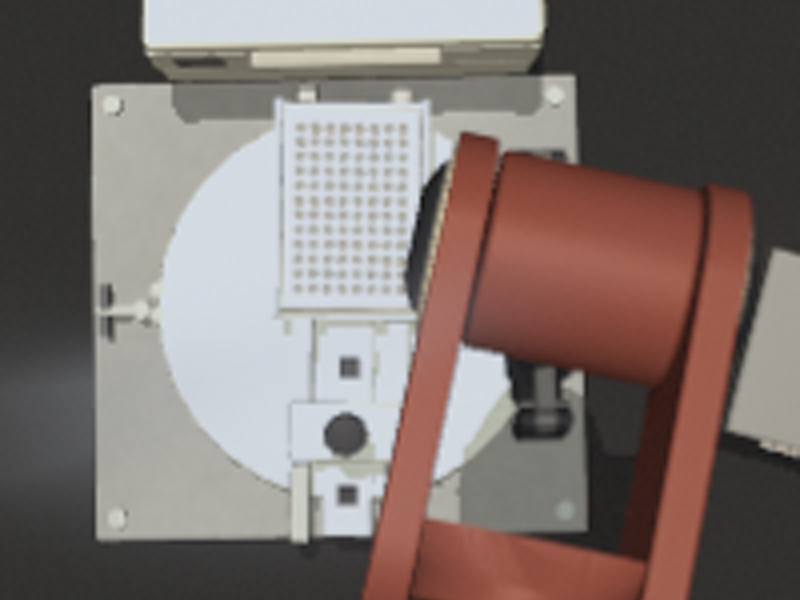

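Emit:
apply_moves:
  commands:
    - {"linear":[0.035,-0.03,0],"delta_rot":[0.4,0.1,0],"fingers":0}
    - {"linear":[0.07,-0.055,0],"delta_rot":[0.8,0.2,0],"fingers":0}
    - {"linear":[0.1,-0.076,0],"delta_rot":[0.8,0.2,0],"fingers":0}
    - {"linear":[0.1,-0.076,0.02],"delta_rot":[0.8,0.2,0],"fingers":0}
    - {"linear":[0.1,-0.076,0.04],"delta_rot":[0.8,0.2,0],"fingers":0}
    - {"linear":[0.1,-0.076,0.04],"delta_rot":[0.8,0.2,0],"fingers":0}
    - {"linear":[0.1,-0.076,0.04],"delta_rot":[0.8,0.2,0],"fingers":0}
    - {"linear":[0.1,-0.076,0.04],"delta_rot":[0.8,0.2,0],"fingers":0}

```text
time: 6.8
tool_pos: [0.4849, 0.0475, 0.1595]
tool_rot: [-0.006, 0.707, 0.707, -0.003]
contact_force: [0.3, -1.2, -0.4]
gripper_width: 0.999
```

```bash
python3 - <<'E'
from h import *
st();go(.483,.048,.091,0)
a=eyes.grab_frame('side')
cv2.imwrite('pics/c6.png',cv2.resize(a[130:290,210:410],(800,600),interpolation=2)[:,:,::-1])
E
```

```text
t 6.8 pos [0.4849 0.0475 0.1595] yaw -0.02 F [ 0.3 -1.2 -0.4] w 0.999 q [-0.06 -0.22  1.99  0.    1.38 -0.06]
lin [ 0.0003 -0.001   0.0685] rot [-0.7  -0.2  -0.02]
```

View pics/c6.png

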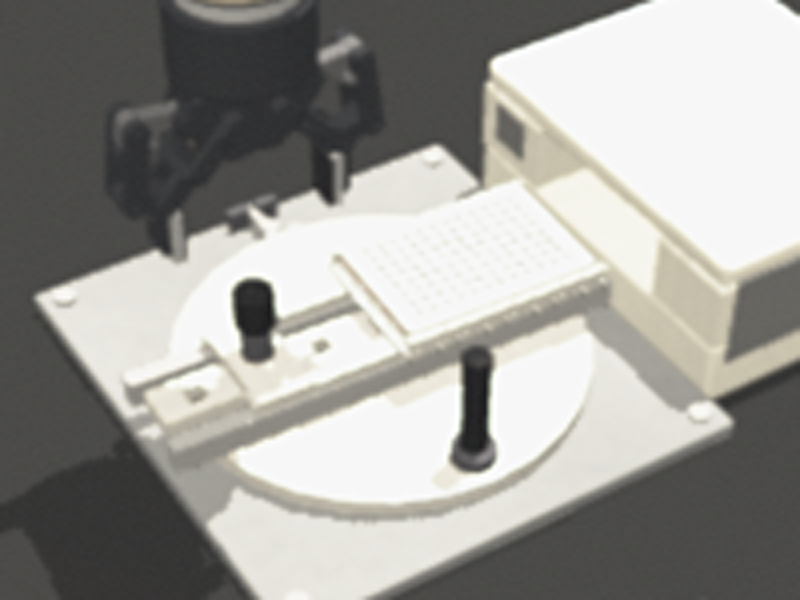

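The knob at (254,290) lies between and below the fingers (175,235) and (335,180); the turntable has stayed in its detent after release.

```bash
python3 - <<'E'
from h import *
print(onz('side',273.5,207.5,.122), tri((316.1,238.3),(273.5,207.5)), onz('side',210+477/4,130+358/3.75,.12))
E
```

```text
[0.4843638  0.04783519 0.122     ] (array([0.48405065, 0.04903812, 0.1211565 ]), np.float64(0.0016057822714571077)) [ 0.55936066 -0.05969319  0.12      ]
```

Emit:
apply_moves:
  commands:
    - {"linear":[0,-0.001,0.03],"delta_rot":[-0.7,-0.2,0],"fingers":0}
    - {"linear":[0,-0.001,0.055],"delta_rot":[-0.7,-0.2,0],"fingers":0}
    - {"linear":[0,-0.001,0.068],"delta_rot":[-0.7,-0.2,0],"fingers":0}
    - {"linear":[0,-0.001,0.068],"delta_rot":[-0.7,-0.2,0],"fingers":0}
    - {"linear":[0,-0.001,0.068],"delta_rot":[-0.7,-0.2,0],"fingers":60}
    - {"linear":[0,-0.001,0.068],"delta_rot":[-0.7,-0.2,0],"fingers":100}
    - {"linear":[0,-0.001,0.068],"delta_rot":[-0.7,-0.2,0],"fingers":120}
    - {"linear":[0,-0.001,0.068],"delta_rot":[-0.7,-0.2,0],"fingers":120}

```text
time: 7.65
tool_pos: [0.4828, 0.0479, 0.0913]
tool_rot: [0.0, 0.707, 0.707, -0.0]
contact_force: [0.7, 0.3, 0.7]
gripper_width: 0.531
```

```bash
python3 - <<'E'
from h import *
st();go(.483,.048,.091,0)
a=eyes.grab_frame('side')
cv2.imwrite('pics/c7.png',cv2.resize(a[130:290,210:410],(800,600),interpolation=2)[:,:,::-1])
E
```

```text
t 7.65 pos [0.4828 0.0479 0.0913] yaw -0.0 F [0.7 0.3 0.7] w 0.531 q [-0.05 -0.16  2.06 -0.    1.24 -0.05]
lin [0.0001 0.0002 0.0003] rot [-0.    0.01 -0.  ]
```

View pics/c7.png

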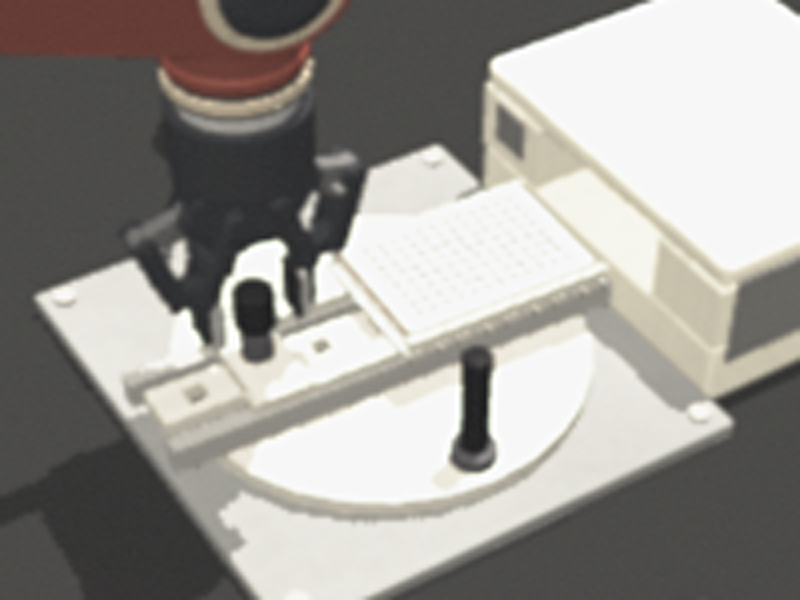

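Knob (254,300) is between the half-closed fingers (210,335) and (300,300), the pads at knob height. Close.

Emit:
apply_moves:
  commands:
    - {"linear":[0,0,0],"delta_rot":[0,0,0],"fingers":160}
    - {"linear":[0,0,0],"delta_rot":[0,0,0],"fingers":200}
    - {"linear":[0,0,0],"delta_rot":[0,0,0],"fingers":255}
    - {"linear":[0,0,0],"delta_rot":[0,0,0],"fingers":255}
    - {"linear":[0,0,0],"delta_rot":[0,0,0],"fingers":255}
    - {"linear":[0,0,0],"delta_rot":[0,0,0],"fingers":255}
    - {"linear":[0,0,0],"delta_rot":[0,0,0],"fingers":255}
    - {"linear":[0,0,0],"delta_rot":[0,0,0],"fingers":255}

```text
time: 8.5
tool_pos: [0.4825, 0.0479, 0.0909]
tool_rot: [-0.0, 0.707, 0.707, -0.0]
contact_force: [-0.5, 0.2, 5.7]
gripper_width: 0.286
```

```bash
python3 - <<'E'
from h import *
st()
E
```

```text
t 8.5 pos [0.4825 0.0479 0.0909] yaw 0.0 F [-0.5  0.2  5.7] w 0.286 q [-0.05 -0.16  2.06 -0.    1.24 -0.05]
```

Emit:
apply_moves:
  commands:
    - {"linear":[0,0,-0.004],"delta_rot":[0,0,0],"fingers":255}
    - {"linear":[0,0,-0.008],"delta_rot":[0,0,0],"fingers":255}
    - {"linear":[0,0,-0.012],"delta_rot":[0,0,0],"fingers":255}
    - {"linear":[0,0,-0.0165],"delta_rot":[0,0,0],"fingers":255}
    - {"linear":[0,0,-0.0165],"delta_rot":[0,0,0],"fingers":255}
    - {"linear":[0,0,-0.0165],"delta_rot":[0,0,0],"fingers":255}
    - {"linear":[0,0,-0.0165],"delta_rot":[0,0,0],"fingers":255}
    - {"linear":[0,0,-0.0165],"delta_rot":[0,0,0],"fingers":255}

```text
time: 9.3
tool_pos: [0.4813, 0.0479, 0.1061]
tool_rot: [-0.001, 0.707, 0.707, -0.001]
contact_force: [-1.3, 0.1, -5.4]
gripper_width: 0.287
```

```bash
python3 - <<'E'
from h import *
st()
a=eyes.grab_frame('side')
cv2.imwrite('pics/c8.png',cv2.resize(a[130:290,210:410],(800,600),interpolation=2)[:,:,::-1])
E
```

```text
t 9.3 pos [0.4813 0.0479 0.1061] yaw 0.0 F [-1.3  0.1 -5.4] w 0.287 q [-0.05 -0.18  2.05 -0.    1.27 -0.05]
```

View pics/c8.png

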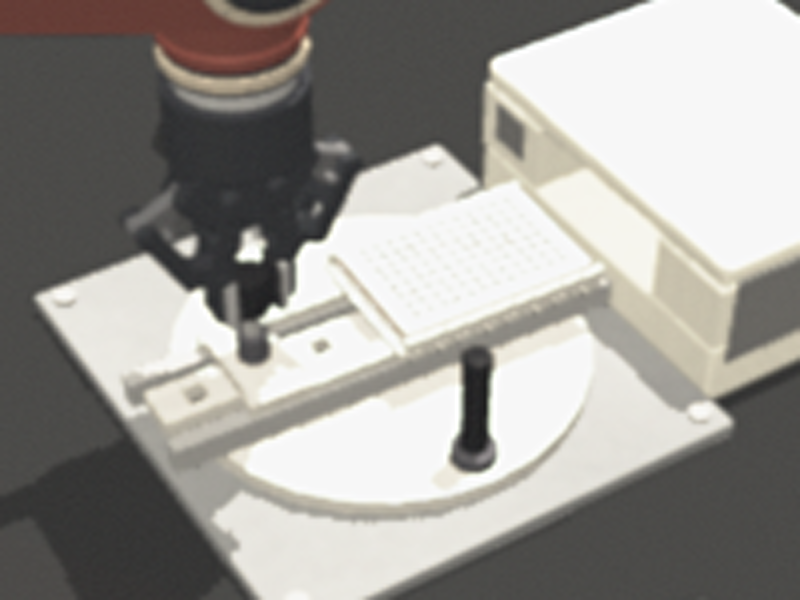

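Emit:
apply_moves:
  commands:
    - {"linear":[0,0.007,0],"delta_rot":[0,0,0],"fingers":255}
    - {"linear":[0,0.015,0],"delta_rot":[0,0,0],"fingers":255}
    - {"linear":[0,0.023,0],"delta_rot":[0,0,0],"fingers":255}
    - {"linear":[0,0.031,0],"delta_rot":[0,0,0],"fingers":255}
    - {"linear":[0,0.037,0],"delta_rot":[0,0,0],"fingers":255}
    - {"linear":[0,0.041,0],"delta_rot":[0,0,0],"fingers":255}
    - {"linear":[0,0.041,0],"delta_rot":[0,0,0],"fingers":255}
    - {"linear":[0,0.041,0],"delta_rot":[0,0,0],"fingers":255}

```text
time: 10.15
tool_pos: [0.5246, 0.0469, 0.1071]
tool_rot: [0.001, 0.707, 0.707, -0.001]
contact_force: [0.8, -5.7, -6.4]
gripper_width: 0.289
```

```bash
python3 - <<'E'
from h import *
st()
a=eyes.grab_frame('side')
cv2.imwrite('pics/c9.png',cv2.resize(a[130:290,210:410],(800,600),interpolation=2)[:,:,::-1])
E
```

```text
t 10.15 pos [0.5246 0.0469 0.1071] yaw -0.01 F [ 0.8 -5.7 -6.4] w 0.289 q [-0.05 -0.07  1.95 -0.    1.26 -0.05]
```

View pics/c9.png

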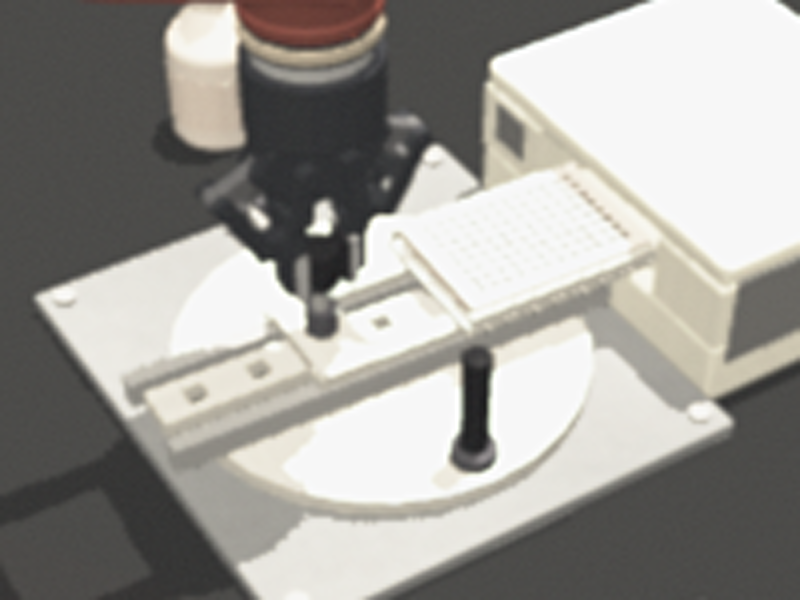

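Emit:
apply_moves:
  commands:
    - {"linear":[-0.001,-0.002,0],"delta_rot":[0,0,0],"fingers":255}
    - {"linear":[-0.001,-0.002,0],"delta_rot":[0,0,0],"fingers":255}
    - {"linear":[-0.001,-0.002,0],"delta_rot":[0,0,0],"fingers":255}
    - {"linear":[-0.001,-0.002,0.002],"delta_rot":[0,0,0],"fingers":255}
    - {"linear":[-0.001,-0.002,0.004],"delta_rot":[0,0,0],"fingers":255}
    - {"linear":[-0.001,-0.002,0.006],"delta_rot":[0,0,0],"fingers":255}
    - {"linear":[-0.001,-0.002,0.007],"delta_rot":[0,0,0],"fingers":255}
    - {"linear":[-0.001,-0.002,0.007],"delta_rot":[0,0,0],"fingers":255}

```text
time: 11.0
tool_pos: [0.5212, 0.0469, 0.0998]
tool_rot: [-0.0, 0.707, 0.707, -0.001]
contact_force: [0.6, -1.3, -5.8]
gripper_width: 0.286
```

```bash
python3 - <<'E'
from h import *
st()
E
```

```text
t 11.0 pos [0.5212 0.0469 0.0998] yaw -0.0 F [ 0.6 -1.3 -5.8] w 0.286 q [-0.05 -0.07  1.96 -0.    1.25 -0.05]
```

Emit:
apply_moves:
  commands:
    - {"linear":[0,0,0.002],"delta_rot":[0,0,0],"fingers":255}
    - {"linear":[0,0,0.004],"delta_rot":[0,0,0],"fingers":255}
    - {"linear":[0,0,0.006],"delta_rot":[0,0,0],"fingers":255}
    - {"linear":[0,0,0.008],"delta_rot":[0,0,0],"fingers":255}
    - {"linear":[0,0,0.01],"delta_rot":[0,0,0],"fingers":255}
    - {"linear":[0,0,0.01],"delta_rot":[0,0,0],"fingers":255}
    - {"linear":[0,0,0.01],"delta_rot":[0,0,0],"fingers":255}
    - {"linear":[0,0,0.01],"delta_rot":[0,0,0],"fingers":255}

```text
time: 11.8
tool_pos: [0.522, 0.0469, 0.0909]
tool_rot: [0.0, 0.707, 0.707, 0.0]
contact_force: [0.9, -2.5, 5.9]
gripper_width: 0.286
```

```bash
python3 - <<'E'
from h import *
st()
a=eyes.grab_frame('side');b=eyes.grab_frame('top')
cv2.imwrite('pics/d0.png',cv2.resize(a[130:290,210:410],(800,600),interpolation=2)[:,:,::-1])
cv2.imwrite('pics/d1.png',cv2.resize(b[50:290,150:470],(800,600),interpolation=2)[:,:,::-1])
E
```

```text
t 11.8 pos [0.522  0.0469 0.0909] yaw 0.0 F [ 0.9 -2.5  5.9] w 0.286 q [-0.05 -0.06  1.97 -0.    1.23 -0.05]
```

View pics/d0.png

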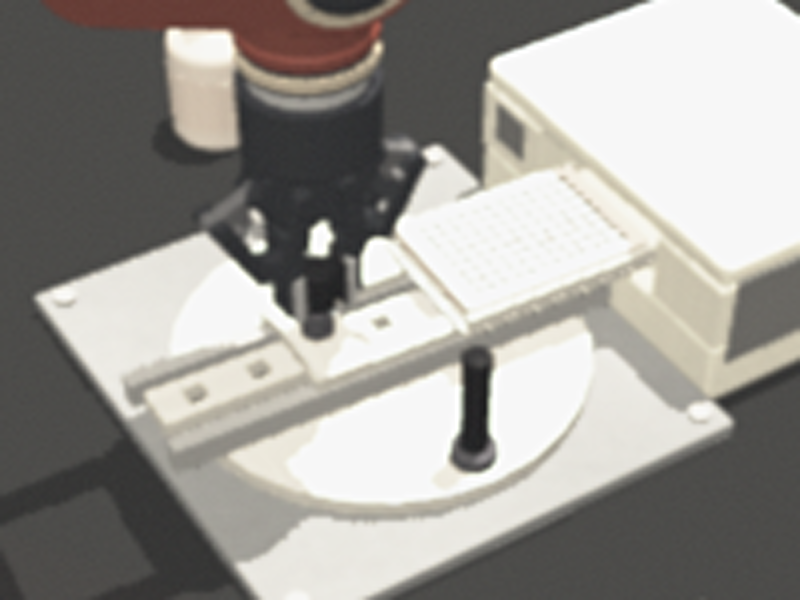

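View pics/d1.png

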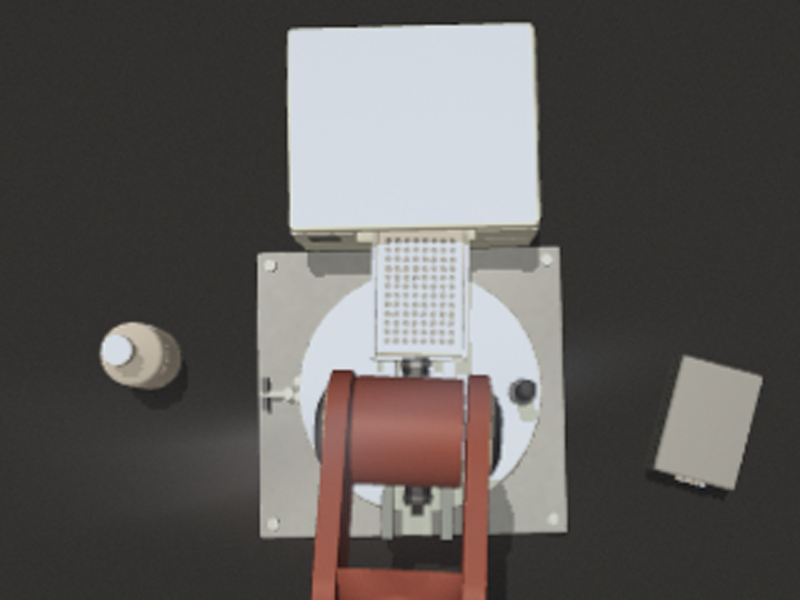

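Pin home: TCP height is back to 0.0909 (its value when gripped), x has moved +39.5 mm, and the grip holds. The starting hole is uncovered at (260,370) in the side view. I'll hold once more to settle, then hand in.

Emit:
apply_moves:
  commands:
    - {"linear":[0,0,0],"delta_rot":[0,0,0],"fingers":255}
    - {"linear":[0,0,0],"delta_rot":[0,0,0],"fingers":255}
    - {"linear":[0,0,0],"delta_rot":[0,0,0],"fingers":255}
    - {"linear":[0,0,0],"delta_rot":[0,0,0],"fingers":255}
    - {"linear":[0,0,0],"delta_rot":[0,0,0],"fingers":255}
    - {"linear":[0,0,0],"delta_rot":[0,0,0],"fingers":255}
    - {"linear":[0,0,0],"delta_rot":[0,0,0],"fingers":255}
    - {"linear":[0,0,0],"delta_rot":[0,0,0],"fingers":255}

```text
time: 12.7
tool_pos: [0.522, 0.0469, 0.0909]
tool_rot: [0.0, 0.707, 0.707, 0.0]
contact_force: [1.6, -2.3, 6.6]
gripper_width: 0.289
```

```bash
python3 -c "
from h import *
from plant import job_done
st(); print(job_done())"
```

```text
t 12.7 pos [0.522  0.0469 0.0909] yaw -0.0 F [ 1.6 -2.3  6.6] w 0.289 q [-0.05 -0.06  1.97 -0.    1.23 -0.05]
the job is handed in; nothing more can be done
None
```

The job is handed in at 12.7 s with the gripper still holding the knob; no verdict was reported. I gripped the post and turned the turntable about 37° into its detent. Then I gripped the knob, lifted the pin about 15 mm, slid the carriage to the next hole, and lowered the pin home.

**Last checks:**
- **Carriage:** the tool moved 39.5 mm along the rail, and the side view shows the starting hole uncovered behind the bridge.
- **Pin:** the tool height came back to the value it had when I first gripped the knob (0.0909 m), with about 6 N of push down on the stop.
- **Turntable:** the plate points straight at the reader in the top view.
- **Grip:** the fingers are still closed on the knob, reading 0.289 opening, which is about its diameter.
- **Bystanders:** the bottle and tip box look unmoved in the last top view; I judged this by eye only.

**Disagreements:**
- The base plate's centre is about 11 mm off the turntable's axis in y, so I took the axis from the disc and reader.
- The slide first overshot by about 2 mm, with 6 N of sideways force. I corrected for both before lowering the pin.

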